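# Close a sample jar with one turn of the lid press

## Robot

A 6-joint arm with a two-finger parallel gripper is mounted at the origin on the work surface. World frame = base frame: x ahead of the robot, y to its left, z up, the work surface at z = 0. Lengths are in m, angles in rad, forces in N, time in s.
With the tool pointing down it reaches from about 0.275 to 0.75 m from the base axis. Payload 10.2 kg.
Tool frame: the origin (TCP) lies midway between the tips of the shut fingers; the grasp point (between the pads) lies 19 mm behind it (env.hold_point_z is the distance from the TCP to the grasp point, in m); x points along the fingers, z is the direction in which the jaws open and shut, and the axes are right-handed (so a half turn about x gives the same grasp; the last joint's range is limited). The gripper opens to 85 mm and grips with 20 to 120 N. Pads are 22 mm wide; open, the fingers measure 114 mm over their backs; the gripper's body (76 mm by 85 mm) begins 54 mm behind the grasp point. The pads swing forward as they close: fully open they stand 13 mm farther back than shut.
Start: joints at [1.036, 0.313, 1.498, -0, 1.331, -0.223], TCP at [0.161, 0.5, 0.199] pointing down, gripper open.
Joint ranges: [-2.94, 2.94], [-0.97, 2.17], [0.19, 2.56], [-1.23, 4.37], [0.02, 3.11], [-2.88, 2.88]. Speed limits (rad/s): [2.39, 2.39, 3.01, 3.14, 3.14, 3.14].

## Interface

Orientations are given as a unit quaternion [x, y, z, w].
In Python, from bench import env, kinematics, monitor, eyes, job gives the robot as it stands. The module is installed in compiled form; this text tells all that it offers. Calls block until the motion is done:
- env.reach(position, orientation): joint-space move of the TCP to a pose.
- env.movel(position, velocity=0.15, frame=None, guard=None): straight line of the TCP; frame=None keeps the orientation; velocity is the mean speed in m/s. With guard (N) it stops when the force on the tool has changed by that much, and returns True; else False.
- env.set_joints(angles): joint-space move.
- env.release() and env.close_gripper(effort=None): open the fingers fully, or close them until they stop; effort is the grip in N (None keeps the last).
- env.hold(seconds).
- kinematics.ik(position, orientation): joint angles nearest the present ones, or None.
- monitor.sense(): the state.
- eyes.grab_frame(name): name is "side" or "top"; returns a dict with "frame" (400x640x3 uint8, red, green, blue), "mtx" (3x3 intrinsics, pixels), "k1" (the pictures are not rectified: a ray, as slopes to the right and down, at radius r is drawn at 1 + k1 r^2 times it, then the intrinsics apply), "view" (4x4, takes a point from world to camera coordinates). Camera axes: x right, y down, z forward; pixel columns grow to the right and rows downward; lengths in m; the calibration is good to about 2 mm. A picture is of the moment at which its call begins. There is no depth.
A pose or a line that the arm cannot do raises env.MotionError and nothing moves.
- job.hand_in(): hands the job in, once; it reports no verdict.
The state is a dict: "clock": time; "joints": joint angles; "qvel": joint speeds; "joint_efforts": joint torques, N m; "position": TCP position; "ee_rot": TCP orientation; "contact_force": force on the tool from outside, world axes, zero at the start; "ft_torque": the same for the moment, N m; "finger_gap": opening from 0.0 (shut) to 1.0 (fully open).
Only numpy, scipy, OpenCV 4.12 (cv2) and the standard library are available. Lean on these libraries where they do the work, as an engineer would, in place of code of your own. Each camera call takes 0.05 s, during which the arm holds its last target. There are 200 camera calls.

## Task

The lid of the amber sample jar (orange dot on its lid) is only started: stand the jar in the sliding nest of the lid press, push the nest in under the ram until it meets its stop, then take the flywheel by its handle and turn it exactly one full turn, either way round, so that the ram presses the lid fully home and comes back up to the very top. Leave the jar there under the raised ram. The press is not bolted down and must not be shoved even a few millimetres out of its place, and the other things on the bench are to be left alone.

Things in the scene. Friction and masses are not known exactly. Their poses are not given: they have to be found in the camera images.
- jar_mid (a point): sample jar with amber contents: clear cup 50 mm across at the foot, widening to 56 mm; green lid 62 mm across, 13 mm high, with an orange dot. 71 mm tall as found (lid 5 mm too high), 66 mm closed; about 150 g. The point is on its axis, 35 mm above its foot; z is the jar's axis
- lid (a joint): how far the lid of the amber jar has gone down: 0 as found, 0.005 m fully home. It takes about 30 N, so carrying the jar does not move it; the press does it easily
- press: blue-grey bench press, 5 kg, standing on four rubber feet; a pull or push of some 20 N at the handle or 25 N at the nest shifts it. x, y, z: from its front (robot side) to its back, to its left, up. Origin on the bench under the ram. Bed 260 x 210 mm; two cheeks at y +-78 mm (inside gap 132 mm) and a bridge over them (60 mm deep in x, z 155 to 237 mm) carry the ram; open in front and behind. The pad under the ram hangs 112 mm over the bench at the top, stroke 16 mm
- shuttle (a joint): how far the sliding nest is pushed in along the press's x: 0 fully out, 0.095 m at its stop, under the ram. About 3 N of friction
- nest (a point): centre of the nest's floor: a white ring 53 mm across inside at the floor, flaring to 59 mm at the lip (69 mm outside), 12 mm high, on an aluminium slide; the jar's foot drops into it (1.5 mm play all round). The floor is 34 mm over the bench
- nest_knob (a point): centre of the red knob by which the nest is pushed: upright, 22 mm across, 18 mm high, 79 mm over the bench, 98 mm in front of the nest's centre; z up
- flywheel (a joint): angle of the steel flywheel: 0 and every full turn = ram at the very top, red mark on the rim at the top; half a turn = ram at the bottom. Grows when the wheel's top moves along the press's x (away from the robot). Stays where it is left; turning takes 2 to 10 N at the handle, most just before the bottom, and past the bottom the ram helps
- axle (a point): point on the flywheel's axle line, level with the handle's mid length: 200 mm over the bench, 186 mm to the right (-y) of the ram. The axle lies along the press's y. The wheel, 190 mm across, 18 mm thick, has its outer face 48 mm to the left (+y) of this point
- handle_slot (a point): a point that turns with the wheel, 62 mm from the axle, in line with the middle of the radial slot where the handle is clamped. The black handle is a 23 mm thick, 88 mm long bar parallel to the axle, free to spin; its mid length is here, but its axis may be clamped up to 16 mm nearer to or farther from the axle than this point: see or feel where. At the start it is straight above the axle
- jar_b_mid (a point): closed jar with pale contents, like the amber one, 66 mm tall; point on its axis 35 mm above its foot. A bystander
- jar_c_mid (a point): closed jar with pale contents, like the amber one, 66 mm tall; point on its axis 35 mm above its foot. A bystander
- bottle: brown bottle, 60 mm across, 135 mm tall; origin under it. A bystander
- tub: open clear tub, 110 mm across, 95 mm tall; origin under it. A bystander
- spatula: thin steel spatula, 210 mm long, 6 mm high, lying on the bench. A bystander
- weight: brass balance weight, 38 mm across, 30 mm tall; origin under it. A bystander
Things that resemble listed ones, but are neither listed nor needed, are in the scene too. Leave any blue or pink look-alike of the part that bears jar_mid alone.

How it is judged:
By the outcome, as a careful person would: the job done as asked, in the order asked, and still so for the second after the job is handed in, with the robot touching nothing.
It also fails if it takes over 72 s, if anything falls off the work surface, if the arm or the gripper's body presses on something with over 40 N, if the wrist force passes 120 N, or if a joint passes its speed limit or range.

## Working session

There is one attempt and no reset: what is moved stays moved. The work goes in short steps, each a Python script; the robot and the scene stay as the last script left them, time stands still between calls to the robot, and variables do not carry over. Pictures are saved under pics/ and viewed, about 8 in all and at most 12, crops included, and the job is handed in when it is done.

```bash
mkdir -p pics
cat > h.py <<'E'
import numpy as np, cv2
from bench import env, kinematics, monitor, eyes, job
from scipy.spatial.transform import Rotation as R
def grab(n,save=None):
    f=eyes.grab_frame(n)
    if save: cv2.imwrite(f'pics/{save}.png',f['frame'][:,:,::-1])
    return f
def ray(f,uv):
    K=f['mtx'];p=np.array([[uv]],float)
    d=cv2.undistortPoints(p,K,np.array([f['k1'],0,0,0,0.]))[0,0]
    V=f['view'];Rm=V[:3,:3];o=-Rm.T@V[:3,3]
    return o,Rm.T@np.array([d[0],d[1],1.])
def onz(f,uv,z):
    o,d=ray(f,uv);return o+d*(z-o[2])/d[2]
def proj(f,P):
    V=f['view']; r=cv2.Rodrigues(V[:3,:3])[0]
    return cv2.projectPoints(np.atleast_2d(np.array(P,float)),r,V[:3,3],f['mtx'],np.array([f['k1'],0,0,0,0.]))[0][:,0]
E
python3 - <<'E'
from h import *
for n in('side','top'):
    f=grab(n,n+'0'); V=f['view'];print(n,-V[:3,:3].T@V[:3,3],V[:3,:3].round(2).tolist(),f['mtx'][0,0],f['k1'])
s=monitor.sense();print(s['clock'],s['position'],R.from_quat(s['ee_rot']).as_matrix().round(3),s['finger_gap'])
E
```

```text
side [-0.12304381 -0.92943374  0.78426654] [[0.79, -0.61, -0.01], [-0.31, -0.38, -0.87], [0.53, 0.69, -0.49]] 514.821859216989 0.010294049910409381
top [ 0.23590571 -0.04575758  1.67212018] [[0.06, -1.0, -0.0], [-0.98, -0.05, -0.2], [0.2, 0.01, -0.98]] 505.3378853563976 0.008956661028452544
0.1 [0.16090065 0.49945061 0.19830248] [[-0.001 -0.952  0.307]
 [-0.001  0.307  0.952]
 [-1.     0.    -0.001]] 0.9991945638625797
```

View pics/top0.png

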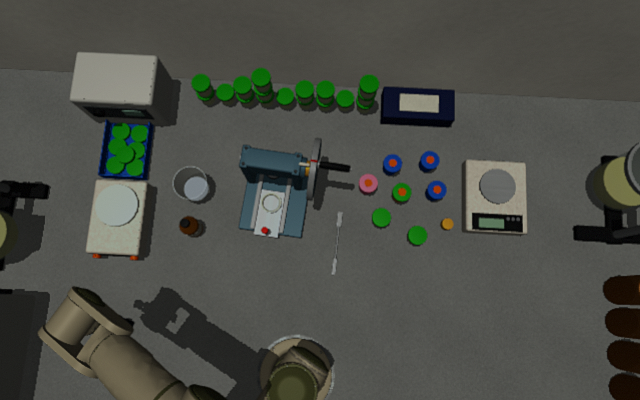

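View pics/side0.png

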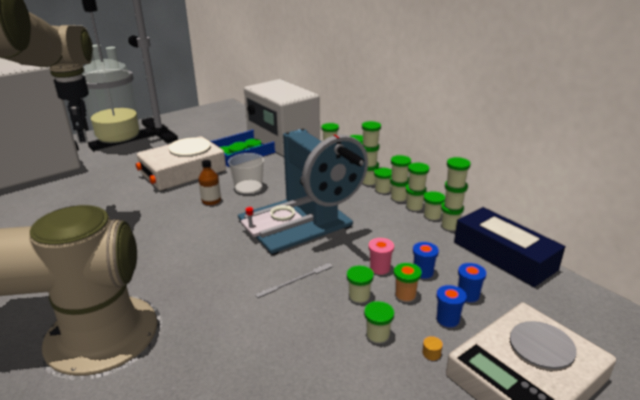

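Candidates at top-view pixels: green lid with orange dot (401,192), with blue look-alikes at (392,164), (430,160) and (436,190), a pink one at (368,184), and plain green lids at (381,217) and (417,235). Only (401,192), seen at (407,270) in the side view, has a green lid, an orange dot and amber contents. I'll confirm it in a crop and measure.

Run:
```python
from h import *
t=grab('top');s=grab('side')
def crop(f,x,y,w,h,W,H): return cv2.resize(f['frame'][y:y+h,x:x+w,::-1],(W,H),interpolation=cv2.INTER_CUBIC)
a=crop(t,350,145,100,75,400,300);b=crop(t,230,130,125,110,400,300) 
c=crop(s,340,230,100,75,400,300);d=crop(s,235,120,140,105,400,300)
b=crop(t,230,130,140,105,400,300)
cv2.imwrite('pics/comp.png',np.vstack([np.hstack([a,b]),np.hstack([c,d])]))
def blobs(f,lo,hi,box,amin=6):
    x,y,w,h=box;hsv=cv2.cvtColor(f['frame'],cv2.COLOR_RGB2HSV)[y:y+h,x:x+w]
    m=cv2.inRange(hsv,lo,hi);n,l,st,ce=cv2.connectedComponentsWithStats(m)
    return [(round(ce[i][0]+x,1),round(ce[i][1]+y,1),int(st[i][4])) for i in range(1,n) if st[i][4]>=amin]
print('dots',blobs(t,(3,150,120),(18,255,255),(350,145,110,100)),blobs(s,(3,150,120),(18,255,255),(340,230,160,100)))
for z,n in((.071,'amber'),):
  for uv in blobs(t,(3,150,120),(18,255,255),(350,145,110,100)):print(uv,onz(t,uv[:2],z).round(4))
  for uv in blobs(s,(3,150,120),(18,255,255),(340,230,160,100)):print('s',uv,onz(s,uv[:2],z).round(4))
print('green',[(u,onz(t,u[:2],.066).round(3)) for u in blobs(t,(50,150,60),(70,255,255),(350,145,110,110),30)])
for f,box in((t,(230,130,140,110)),(s,(235,120,140,120))):
  print('red',[(u,onz(f,u[:2],.079).round(4)) for u in blobs(f,(0,150,100),(6,255,255),box,3)+blobs(f,(174,150,100),(180,255,255),box,3)])
```

```text
dots [(np.float64(429.8), np.float64(159.2), 37), (np.float64(392.2), np.float64(162.5), 36), (np.float64(367.9), np.float64(182.4), 45), (np.float64(436.7), np.float64(189.0), 40), (np.float64(401.9), np.float64(191.4), 42)] [(np.float64(380.9), np.float64(244.0), 40), (np.float64(425.4), np.float64(248.2), 30), (np.float64(407.2), np.float64(269.8), 58), (np.float64(472.0), np.float64(270.0), 39), (np.float64(407.2), np.float64(293.4), 51), (np.float64(451.2), np.float64(293.4), 51)]
(np.float64(429.8), np.float64(159.2), 37) [ 0.7068 -0.398   0.071 ]
(np.float64(392.2), np.float64(162.5), 36) [ 0.6888 -0.2752  0.071 ]
(np.float64(367.9), np.float64(182.4), 45) [ 0.6174 -0.1981  0.071 ]
(np.float64(436.7), np.float64(189.0), 40) [ 0.6079 -0.4214  0.071 ]
(np.float64(401.9), np.float64(191.4), 42) [ 0.5936 -0.309   0.071 ]
s (np.float64(380.9), np.float64(244.0), 40) [ 0.6202 -0.1967  0.071 ]
s (np.float64(425.4), np.float64(248.2), 30) [ 0.6915 -0.2755  0.071 ]
s (np.float64(407.2), np.float64(269.8), 58) [ 0.5961 -0.3078  0.071 ]
s (np.float64(472.0), np.float64(270.0), 39) [ 0.7097 -0.3982  0.071 ]
s (np.float64(407.2), np.float64(293.4), 51) [ 0.537  -0.3649  0.071 ]
s (np.float64(451.2), np.float64(293.4), 51) [ 0.6099 -0.4222  0.071 ]
green [((np.float64(401.4), np.float64(192.1), 202), array([ 0.592, -0.308,  0.066])), ((np.float64(380.9), np.float64(217.2), 280), array([ 0.506, -0.244,  0.066])), ((np.float64(417.0), np.float64(235.0), 286), array([ 0.455, -0.361,  0.066]))]
red [((np.float64(313.9), np.float64(160.4), 10), array([ 0.6793, -0.0187,  0.079 ])), ((np.float64(368.0), np.float64(186.0), 3), array([ 0.6036, -0.198 ,  0.079 ])), ((np.float64(264.3), np.float64(229.6), 29), array([0.4433, 0.1256, 0.079 ]))]
red [((np.float64(336.0), np.float64(135.8), 4), array([0.9523, 0.384 , 0.079 ])), ((np.float64(249.0), np.float64(210.4), 47), array([0.4444, 0.1289, 0.079 ]))]
```

View pics/comp.png

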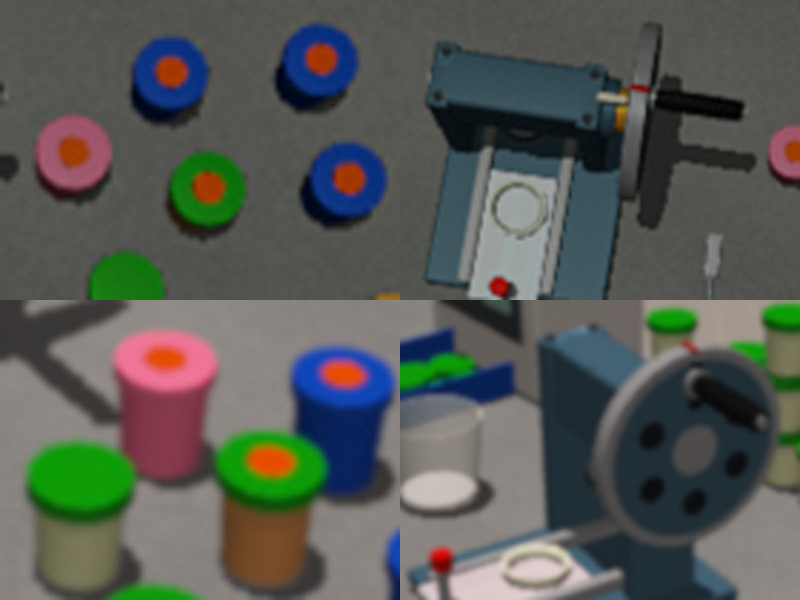

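The crop confirms it: the jar at top (402,191) and side (407,270) has a green lid, orange dot and amber cup. In the world frame that is about (0.595, -0.308). Next I'll find the press pose and the handle.

```bash
cat >> h.py <<'E'
def ring(f,box):
    x,y,w,h=box;k=6
    c=cv2.resize(f['frame'][y:y+h,x:x+w],None,fx=k,fy=k,interpolation=cv2.INTER_CUBIC)
    L=cv2.cvtColor(c,cv2.COLOR_RGB2LAB); m=((L[:,:,2]>131)&(L[:,:,0]>110)).astype(np.uint8)*255
    cs=max(cv2.findContours(m,cv2.RETR_EXTERNAL,cv2.CHAIN_APPROX_NONE)[0],key=cv2.contourArea)
    e=cv2.fitEllipse(cv2.convexHull(cs)); cv2.ellipse(c,e,(255,0,0),1)
    return ((e[0][0]+.5)/k-.5+x,(e[0][1]+.5)/k-.5+y),e,c
def tri(rs):
    A=0;b=0
    for o,d in rs:
        d=d/np.linalg.norm(d);P=np.eye(3)-np.outer(d,d);A=A+P;b=b+P@o
    X=np.linalg.solve(A,b);return X,[np.linalg.norm(np.cross(X-o,d/np.linalg.norm(d))) for o,d in rs]
def handle(f,box):
    x,y,w,h=box;k=6
    c=cv2.resize(f['frame'][y:y+h,x:x+w],None,fx=k,fy=k,interpolation=cv2.INTER_CUBIC)
    m=(c.max(2)<45).astype(np.uint8)*255
    cs=max(cv2.findContours(m,cv2.RETR_EXTERNAL,cv2.CHAIN_APPROX_NONE)[0],key=cv2.contourArea)
    r=cv2.minAreaRect(cs);cv2.drawContours(c,[cs],-1,(255,0,0),1)
    p=cv2.boxPoints(r); p=(p+.5)/k-.5+[x,y]
    return p,r,c
E
python3 - <<'E'
from h import *
t=grab('top');s=grab('side')
im=[]
for n,f,b in(('t',t,(258,190,28,28)),('s',s,(268,202,30,22))):
    uv,e,c=ring(f,b);print(n,uv,e,onz(f,uv,.046).round(4),onz(f,uv,.040).round(4));im.append(cv2.resize(c,(300,300)))
for n,f,b in(('t',t,(317,156,36,20)),('s',s,(332,142,36,32))):
    p,r,c=handle(f,b);print(n,p.round(1).tolist(),r);im.append(cv2.resize(c,(300,300)))
cv2.imwrite('pics/m1.png',np.vstack([np.hstack(im[:2]),np.hstack(im[2:])])[:,:,::-1])
E
```

```text
t (270.4779332478841, 201.92806116739908) ((77.36759948730469, 74.06836700439453), (121.38481903076172, 127.57575988769531), 76.36644744873047) [0.5398 0.1159 0.046 ] [0.5409 0.1165 0.04  ]
s (281.9381904602051, 212.4088134765625) ((86.12914276123047, 64.952880859375), (102.1405029296875, 157.49215698242188), 85.76669311523438) [0.5372 0.1119 0.046 ] [0.5426 0.1204 0.04  ]
t [[316.6, 156.4], [349.8, 156.4], [349.8, 175.4], [316.6, 175.4]] ((99.5, 62.0), (114.0, 199.0), 90.0)
s [[333.9, 157.6], [338.8, 144.3], [365.3, 154.1], [360.4, 167.4]] ((108.17724609375, 85.64875030517578), (169.69387817382812, 84.81343841552734), 20.25646209716797)
```

View pics/m1.png

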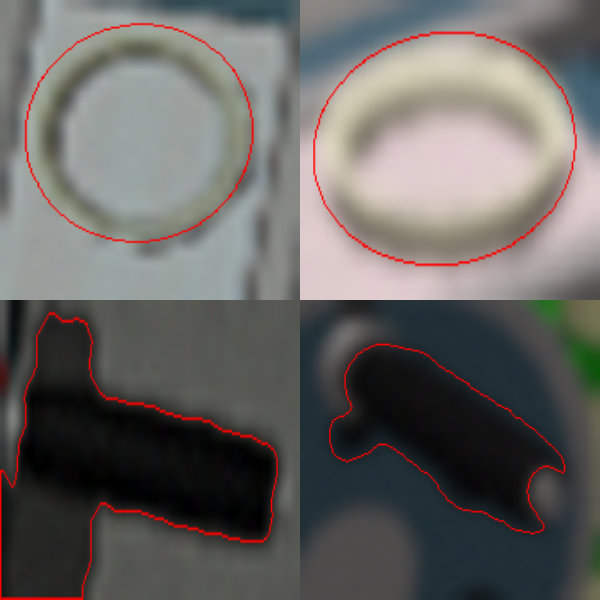

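The ring centre is near top (270.6,202.3). The handle mask includes shadow in the top view but is clean in the side view. I'll get the press yaw from long straight edges.

Run:
```python
from h import *
t=grab('top');s=grab('side')
for f,b in((t,(232,140,125,102)),(s,(230,120,140,135))):
  x,y,w,h=b
  g=cv2.cvtColor(f['frame'],cv2.COLOR_RGB2GRAY)[y:y+h,x:x+w]
  L=cv2.createLineSegmentDetector().detect(cv2.resize(g,None,fx=3,fy=3,interpolation=cv2.INTER_CUBIC))[0][:,0]
  for l in L:
    l=l.reshape(2,2)/3+[x,y]
    n=np.linalg.norm(l[1]-l[0])
    if n<18: continue
    a,c=onz(f,l[0],.03),onz(f,l[1],.03);d=c-a
    an=np.degrees(np.arctan2(d[1],d[0]));an=(an+45)%90-45
    if abs(an)<15: print(l.round(1).tolist(),round(n),an.round(1),a[:2].round(3),c[:2].round(3))
  print()
```

```text
[[312.1, 196.1], [316.3, 163.5]] 33 -3.8 [ 0.57  -0.019] [ 0.682 -0.026]
[[282.4, 232.7], [290.2, 186.0]] 47 -5.6 [0.443 0.071] [0.6   0.056]
[[261.8, 189.8], [256.5, 220.2]] 31 -5.3 [0.582 0.149] [0.479 0.159]
[[317.1, 159.8], [320.2, 140.2]] 20 -5.4 [ 0.696 -0.029] [ 0.765 -0.035]
[[284.7, 192.6], [263.0, 189.5]] 22 -5.2 [0.577 0.073] [0.583 0.145]
[[348.6, 172.4], [328.7, 169.5]] 20 -5.4 [ 0.658 -0.136] [ 0.664 -0.069]
[[329.4, 162.0], [349.2, 165.1]] 20 -6.2 [ 0.69 -0.07] [ 0.683 -0.137]
[[301.4, 229.7], [306.1, 200.3]] 30 -5.5 [0.456 0.01 ] [0.555 0.   ]
[[307.1, 206.9], [302.2, 237.2]] 31 -5.7 [ 0.533 -0.004] [0.432 0.006]
[[257.7, 184.7], [250.0, 227.0]] 43 -5.6 [0.599 0.164] [0.456 0.178]
[[246.6, 165.5], [291.3, 172.2]] 45 -5.5 [0.662 0.207] [0.648 0.055]
[[253.4, 226.9], [259.2, 193.9]] 34 -5.3 [0.456 0.167] [0.568 0.157]
[[270.6, 149.9], [290.2, 152.7]] 20 -5.2 [0.721 0.13 ] [0.715 0.064]

[[286.5, 202.5], [255.2, 211.6]] 33 -7.2 [0.594 0.173] [0.494 0.186]
[[253.6, 234.5], [288.1, 224.3]] 36 -8.5 [0.429 0.087] [0.53  0.072]
[[326.0, 237.0], [275.2, 255.0]] 54 -5.9 [ 0.572 -0.042] [ 0.423 -0.026]
[[229.8, 136.2], [252.5, 130.0]] 23 0.0 [0.71  0.724] [0.81  0.724]
[[370.0, 233.2], [352.2, 240.9]] 19 -1.6 [ 0.675 -0.1  ] [ 0.614 -0.098]
[[352.2, 243.0], [366.6, 254.8]] 19 -5.0 [ 0.608 -0.106] [ 0.603 -0.167]
[[343.5, 244.4], [314.0, 253.2]] 31 -11.2 [ 0.586 -0.097] [ 0.504 -0.08 ]
[[311.7, 247.8], [329.7, 240.0]] 20 -0.9 [ 0.513 -0.058] [ 0.571 -0.059]
[[252.8, 148.4], [273.6, 141.6]] 22 3.1 [0.719 0.572] [0.812 0.576]
[[276.8, 135.5], [248.6, 120.1]] 32 -0.0 [0.854 0.619] [0.854 0.827]
[[271.4, 250.0], [323.8, 231.4]] 56 -5.4 [ 0.427 -0.002] [ 0.584 -0.017]
[[254.6, 208.8], [283.9, 199.9]] 31 -5.4 [0.501 0.2  ] [0.596 0.191]
```

```bash
cat >> h.py <<'E'
YAW=np.radians(-5.5);PX=np.array([np.cos(YAW),np.sin(YAW),0]);PY=np.array([-np.sin(YAW),np.cos(YAW),0]);PZ=np.array([0,0,1.])
E
python3 - <<'E'
from h import *
t=grab('top');s=grab('side')
nest=np.array([.540,.1165,.034]);ram=nest+.095*PX;ram[2]=0;ax=ram-.186*PY+.2*PZ
print('ram',ram,'axle',ax)
for r in(.046,.062,.078):
  P=[ax+r*PZ+k*PY for k in(.044,0,-.044)]
  print(r,proj(t,P).round(1).tolist(),proj(s,P).round(1).tolist())
print('wheel centre outer face',proj(t,[ax+.048*PY]),proj(s,[ax+.048*PY,ax+.048*PY+.095*PZ,ax+.048*PY+.095*PX,ax+.048*PY-.095*PX]).round(1).tolist())
print('knob',proj(t,[nest-.098*PX+.045*PZ]),proj(s,[nest-.098*PX+.045*PZ]),'ring',proj(t,[nest+.012*PZ]),proj(s,[nest+.012*PZ]))
# triangulate handle points
X,e=tri([ray(t,(349.2,168.9)),ray(s,(361.5,162.3))]);print('tip',X,e)
# intersection of handle planes: top axis line & side axis line
def plane(f,a,b):
    o,d1=ray(f,a);_,d2=ray(f,b);n=np.cross(d1,d2);n/=np.linalg.norm(n);return n,n@o
n1,c1=plane(t,(329,165.75),(348.9,168.75));n2,c2=plane(s,(340.5,152.2),(361.5,162.3))
# point on line with press y coordinate of axle
A=np.array([n1,n2,PY]);X=np.linalg.solve(A,[c1,c2,PY@ax]);print('handle mid',X,'rel',(X-ax)@PX,(X-ax)[2]); d=np.cross(n1,n2);print(d/np.linalg.norm(d))
# wrist motion feasibility
import itertools
def q(xd,zd):
    x=xd/np.linalg.norm(xd);z=zd-x*(zd@x);z/=np.linalg.norm(z);return R.from_matrix(np.c_[x,np.cross(z,x),z]).as_quat()
for th in(0,20,35,50,70):
  for sg in(1,-1):
    xd=np.sin(np.radians(th))*PY-np.cos(np.radians(th))*PZ;o=q(xd,sg*PX)
    out=[]
    for a in range(0,360,45):
      g=ax+.07*(np.sin(np.radians(a))*PX+np.cos(np.radians(a))*PZ)-.018*PY+xd*env.hold_point_z
      j=kinematics.ik(g,o);out.append(None if j is None else np.round(j,1).tolist())
    print(th,sg,sum(v is None for v in out),out[0],out[4])
E
```

```text
ram [0.63456264 0.10739465 0.        ] axle [ 0.61673533 -0.07774904  0.2       ]
0.046 [[317.9, 164.5], [332.8, 166.8], [347.8, 169.0]] [[339.2, 156.3], [349.4, 162.7], [360.1, 169.5]]
0.062 [[317.9, 163.1], [333.0, 165.3], [348.1, 167.6]] [[339.3, 150.4], [349.5, 156.7], [360.3, 163.3]]
0.078 [[318.0, 161.6], [333.2, 163.9], [348.5, 166.1]] [[339.4, 144.4], [349.7, 150.6], [360.5, 157.1]]
wheel centre outer face [[316.49607819 168.34531971]] [[338.2, 172.3], [338.5, 137.4], [368.3, 163.4], [305.9, 181.8]]
knob [[264.19617826 229.86538987]] [[248.95950343 211.08330782]] ring [[270.30997618 201.85316982]] [[281.84536866 211.42377122]]
tip [ 0.60941063 -0.1257735   0.26652843] [np.float64(0.0021978804424281403), np.float64(0.002197880442428261)]
handle mid [ 0.61294276 -0.07738386  0.26492238] rel -0.0038101080079593797 0.06492238101721859
[-0.12570731 -0.98660236  0.10398778]
0 1 0 [-0.3, 0.5, 1.1, -0.0, 1.6, -0.2] [-0.3, 0.6, 1.3, -0.0, 1.2, -0.2]
0 -1 5 None None
20 1 0 [-0.5, 0.5, 1.1, 0.3, 1.7, -0.4] [-0.5, 0.6, 1.3, 0.3, 1.4, -0.5]
20 -1 0 [-0.5, 0.5, 1.1, 0.3, 1.7, 2.8] [-0.5, 0.6, 1.3, 0.3, 1.4, 2.7]
35 1 0 [-0.6, 0.6, 1.1, 0.5, 1.8, -0.4] [-0.6, 0.7, 1.2, 0.5, 1.5, -0.6]
35 -1 0 [-0.6, 0.6, 1.1, 0.5, 1.8, 2.7] [-0.6, 0.7, 1.2, 0.5, 1.5, 2.5]
50 1 0 [-0.6, 0.7, 1.1, 0.8, 1.9, -0.5] [-0.6, 0.8, 1.2, 0.7, 1.7, -0.7]
50 -1 0 [-0.6, 0.7, 1.1, 0.8, 1.9, 2.6] [-0.6, 0.8, 1.2, 0.7, 1.7, 2.5]
70 1 0 [-0.7, 0.8, 1.1, 1.0, 2.0, -0.5] [-0.7, 0.9, 1.2, 0.9, 1.9, -0.7]
70 -1 0 [-0.7, 0.8, 1.1, 1.0, 2.0, 2.6] [-0.7, 0.9, 1.2, 0.9, 1.9, 2.4]
```

Everything agrees: knob and ring reproject within 1 px, and the handle radius comes out at about 62–65 mm. Now I'll pick the jar.

```bash
cat >> h.py <<'E'
def q(xd,zd):
    x=xd/np.linalg.norm(xd);z=zd-x*(zd@x);z/=np.linalg.norm(z);return R.from_matrix(np.c_[x,np.cross(z,x),z]).as_quat()
def st(tag=''):
    s=monitor.sense();print(tag,round(s['clock'],2),np.round(s['position'],4),'F',np.round(s['contact_force'],1),'gap',round(s['finger_gap'],3));return s
def down(deg): return q(-PZ,np.array([np.cos(np.radians(deg)),np.sin(np.radians(deg)),0]))
E
python3 - <<'E'
from h import *
J=np.array([.595,-.3085,0])
s=st();env.movel([.25,.42,.36],velocity=.4)
st();env.reach(J+[0,0,.30],down(50));st()
env.movel(J+[0,0,.10],velocity=.25)
print(env.movel(J+[0,0,.019],velocity=.12,guard=8));st()
env.close_gripper(40);st('closed')
env.movel(J+[0,0,.06],velocity=.1);env.hold(.2);st('lift')
env.movel(J+[0,0,.36],velocity=.35);st()
grab('side','lift')
E
```

```text
0.5 [0.1611 0.4997 0.1988] F [-0.3 -0.1  1.3] gap 1.002
 1.15 [0.25   0.4198 0.3596] F [-0.2  1.2 -1. ] gap 0.999
 3.99 [ 0.5954 -0.3077  0.3003] F [ 1.2  0.6 -0.4] gap 1.002
False
 5.77 [ 0.5955 -0.3089  0.0201] F [-0.1  0.1  0.6] gap 1.0
closed 6.12 [ 0.5955 -0.3092  0.0204] F [-1.6 -0.7  5.8] gap 0.709
lift 6.88 [ 0.5947 -0.3083  0.0591] F [ 0.6  0.2 -1.6] gap 0.707
 8.05 [ 0.5949 -0.3084  0.3588] F [ 0.9 -1.  -2.1] gap 0.701
```

View pics/lift.png

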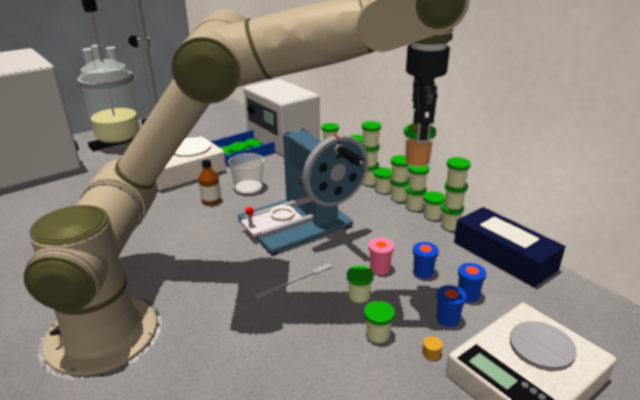

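The jar hangs upright at (419,150) and the bystanders are in place. I'll check its offset from the TCP, perpendicular to the jaws, since the side view looks along the jaw axis.

Run:
```python
from h import *
f=grab('side');s=st();p=s['position']
x,y,w,h=395,115,50,60
hsv=cv2.cvtColor(cv2.resize(f['frame'][y:y+h,x:x+w],None,fx=4,fy=4,interpolation=cv2.INTER_CUBIC),cv2.COLOR_RGB2HSV)
m=cv2.inRange(hsv,(5,120,60),(20,255,255))
n,l,stt,c=cv2.connectedComponentsWithStats(m)
for i in np.argsort(-stt[1:,4])[:2]+1:
  print('blob x0,y0,w,h',stt[i,0]/4+x,stt[i,1]/4+y,stt[i,2]/4,stt[i,3]/4,'c',c[i]/4+[x,y])
  for r in range(stt[i,1],stt[i,1]+stt[i,3],8):
    cc=np.where(l[r]==i)[0]; print(round(r/4+y,1),round(cc.min()/4+x,1),round(cc.max()/4+x,1),end=' | ')
print()
for z in(-.020,0,.015,.03,.05):print(z,proj(f,[p+[0,0,z]]).round(1),end=' ')
b=p+[0,0,-.02];r=np.array([.79,-.61,0])*.025;print(proj(f,[b-r,b+r]).round(1))
```

```text
8.15 [ 0.5948 -0.3084  0.3588] F [ 0.  -1.  -1.4] gap 0.705
blob x0,y0,w,h 406.5 139.25 24.75 26.0 c [417.92756141 152.68597963]
139.2 410.0 410.5 | 141.2 407.2 416.5 | 143.2 407.0 430.8 | 145.2 407.0 430.8 | 147.2 407.0 430.5 | 149.2 406.8 430.2 | 151.2 406.8 430.0 | 153.2 406.8 429.5 | 155.2 406.5 429.2 | 157.2 406.8 429.0 | 159.2 406.8 428.5 | 161.2 406.8 428.2 | 163.2 408.5 427.5 | blob x0,y0,w,h 414.0 126.25 3.75 4.0 c [415.83055556 127.96527778]
126.2 415.8 417.2 | 128.2 414.0 417.2 | 
-0.02 [[417.  162.6]] 0 [[417.8 153.5]] 0.015 [[418.5 146.5]] 0.03 [[419.1 139.4]] 0.05 [[420.  129.8]] [[404.5 162.7]
 [429.5 162.5]]
```

Run:
```python
from h import *
N=np.array([.540,.1165,0])
env.reach(N+[0,0,.34],down(84.5));st()
env.movel(N+[0,0,.12],velocity=.25);env.movel(N+[0,0,.080],velocity=.1);env.hold(.1);st()
f=grab('side');g=grab('top')
a=cv2.resize(f['frame'][160:250,225:345,::-1],(800,600),interpolation=cv2.INTER_CUBIC)
p=monitor.sense()['position']
for P in(p+[0,0,-.02],N+[0,0,.046]):
  u=(proj(f,[P])[0]-[225,160])*800/120;cv2.circle(a,(int(u[0]),int(u[1])),4,(255,0,255),-1);print(u)
cv2.imwrite('pics/hover.png',a)
```

```text
9.73 [0.5405 0.1156 0.3398] F [ 0.8  0.4 -2.1] gap 0.706
 11.42 [0.5406 0.1165 0.081 ] F [ 0.2 -0.2 -1.6] gap 0.703
[378.2082887  312.10581791]
[378.96912442 342.82514145]
```

View pics/hover.png

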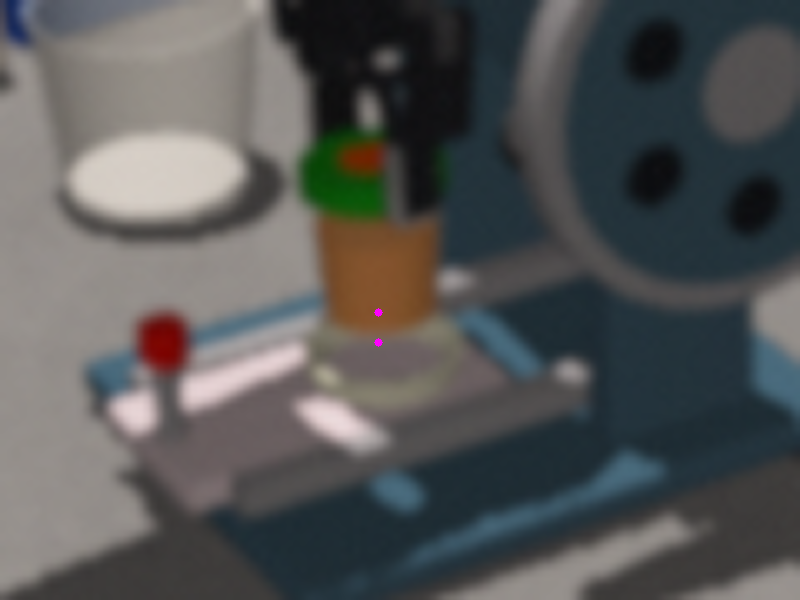

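Run:
```python
from h import *
f=grab('side');print(proj(f,[[.161,.5,.199],[.161,.5,.212]]))
a=cv2.imread('pics/side0.png')[60:150,40:140];b=cv2.imread('pics/lift.png')[80:170,370:470]
p=np.array([.5948,-.3084,.3588]);pts=[]
for im,P,o in((a,np.array([.161,.4997,.1988]),(40,60)),(b,p,(370,80))):
  im=cv2.resize(im,(400,360),interpolation=cv2.INTER_CUBIC);im=cv2.convertScaleAbs(im,alpha=2)
  for z in(0,.05):
    u=(proj(f,[P+[0,0,z]])[0]-o)*4;cv2.circle(im,(int(u[0]),int(u[1])),3,(255,0,255),-1)
  pts.append(im)
cv2.imwrite('pics/cmp.png',np.hstack(pts))
```

```text
[[ 87.75495657 151.89711417]
 [ 86.66091925 147.57471604]]
```

View pics/cmp.png

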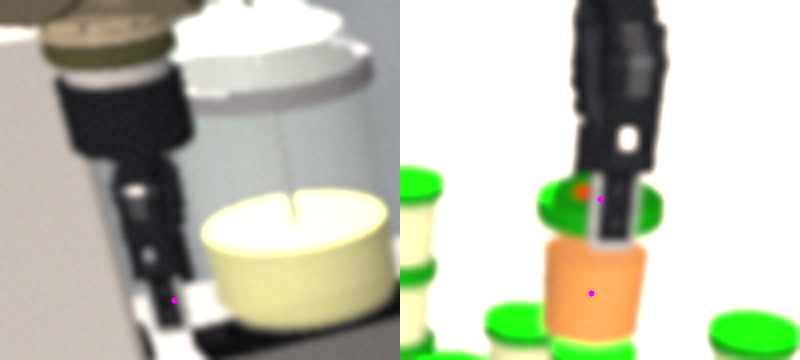

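The jar foot sits directly over the ring, with the amber cup at x≈380 and the ring centre at ≈384 in the crop. The fingers appear to hold it at the lid and upper cup. I'll lower it with a light guard.

Run:
```python
from h import *
N=np.array([.5405,.1168,0])
print(env.movel(N+[0,0,.050],velocity=.03,guard=6));s=st('down')
env.hold(.1);s=st()
f=grab('side')
cv2.imwrite('pics/seat.png',cv2.resize(f['frame'][160:250,225:345,::-1],(800,600),interpolation=cv2.INTER_CUBIC))
```

```text
True
down 12.38 [0.5406 0.1166 0.0543] F [-2.1 -0.6  5.8] gap 0.703
 12.47 [0.5405 0.1166 0.0542] F [-0.2 -0.6  5.8] gap 0.705
```

It stopped at TCP z 0.0543, so the foot is at 0.034, which is the nest floor: it's seated. I'll release and back off.

Run:
```python
from h import *
N=np.array([.5405,.1168,0])
env.release();st('rel')
env.movel(N+[0,0,.20],velocity=.15)
env.movel(N-.150*PX+[0,0,.20],velocity=.25)
env.close_gripper(40)
env.movel(N-.150*PX+[0,0,.12],velocity=.2);st()
f=grab('side');p=monitor.sense()['position']
a=f['frame'][130:250,200:360,::-1];a=cv2.resize(a,(800,600),interpolation=cv2.INTER_CUBIC)
for P in(p,p+[0,0,.019]):
  u=(proj(f,[P])[0]-[200,130])*5;cv2.circle(a,(int(u[0]),int(u[1])),4,(255,0,255),-1)
cv2.imwrite('pics/placed.png',a)
```

```text
rel 12.9 [0.5397 0.1167 0.0533] F [-0.9  0.9 -0.1] gap 0.995
 16.09 [0.3917 0.1312 0.1208] F [-0.5  0.5  0.9] gap -0.005
```

View pics/placed.png

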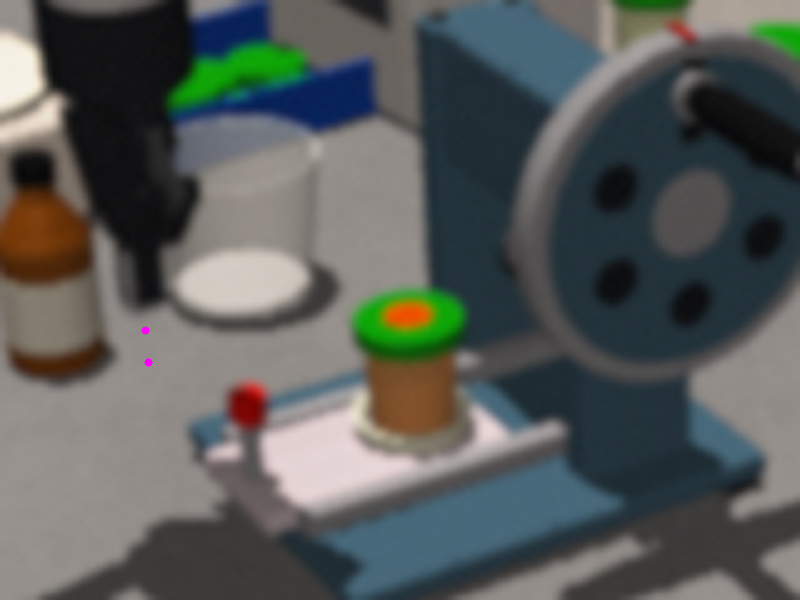

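The jar stands squarely in the nest (crop 410,400). The shut fingertip is drawn about 35 mm above the reported TCP (dot at 362, tip at 303), so I'll feel the bench with it before relying on tip height.

Run:
```python
from h import *
N=np.array([.5405,.1168,0]);B=N-.195*PX
env.movel(B+[0,0,.12],velocity=.25)
env.movel(B+[0,0,.045],velocity=.2)
print(env.movel(B+[0,0,.003],velocity=.06,guard=5));st()
try:
    if monitor.sense()['position'][2]<.006: print(env.movel(B+[0,0,-.042],velocity=.04,guard=5));st()
except env.MotionError as e: print('ME',e)
```

```text
False
 17.85 [0.3467 0.1355 0.0033] F [ 0.5  0.6 -0.4] gap -0.001
True
 18.69 [ 0.3462  0.1355 -0.0325] F [-2.1  0.  13.5] gap 0.0
```

The fingertip meets the bench at TCP z ≈ -0.032, so the real fingers end about 32 mm short of the reported TCP. I'll allow for that. Now I push the knob.

Run:
```python
from h import *
N=np.array([.5405,.1168,0]);Z=np.array([0,0,.042])
env.movel(N-.195*PX+Z,velocity=.2)
env.movel(N-.135*PX+Z,velocity=.15);st()
print(env.movel(N-.015*PX+Z,velocity=.05,guard=9));s=st()
print('along',(s['position']-N)@PX)
env.hold(.1);st()
grab('side','pushed')
f=grab('top','pusht')
```

```text
19.77 [0.4047 0.1297 0.0409] F [-0.7  0.1 -0.4] gap -0.001
True
 21.65 [0.5118 0.1194 0.0414] F [-2.5 -0.6  1.9] gap 0.003
along -0.028787364394135692
 21.75 [0.5117 0.1194 0.0413] F [ 0.1 -0.1  1. ] gap 0.0
```

Run:
```python
from h import *
N=np.array([.5405,.1168,0]);Z=np.array([0,0,.042])
print(env.movel(N-.018*PX+Z,velocity=.025,guard=12));s=st()
print('along',(s['position']-N)@PX)
env.movel(N-.06*PX+Z,velocity=.15);env.movel(N-.06*PX+[0,0,.35],velocity=.4);st()
f=grab('side');g=grab('top')
a=cv2.resize(f['frame'][130:250,230:390,::-1],(800,600),interpolation=cv2.INTER_CUBIC);cv2.imwrite('pics/under.png',a)
K=N-.003*PX+[0,0,.079];print('knob exp',proj(f,[K]),proj(g,[K]))
for F in(f,g):
  hsv=cv2.cvtColor(F['frame'],cv2.COLOR_RGB2HSV);m=cv2.inRange(hsv,(0,150,80),(6,255,255))|cv2.inRange(hsv,(174,150,80),(180,255,255))
  n,l,t,c=cv2.connectedComponentsWithStats(m);print([(c[i].round(1).tolist(),int(t[i,4])) for i in range(1,n) if t[i,4]>8 and 230<c[i][0]<330 and 140<c[i][1]<240])
```

```text
True
 22.11 [0.5115 0.1194 0.0408] F [-0.5 -0.1 -0.5] gap 0.001
along -0.029113737821771696
 23.38 [0.4807 0.1224 0.3482] F [ 0.4 -0.1 -0.9] gap -0.002
knob exp [[280.43827248 201.36034979]] [[269.18946266 200.66148799]]
[([279.7, 201.8], 37)]
[([313.9, 160.4], 10)]
```

View pics/under.png

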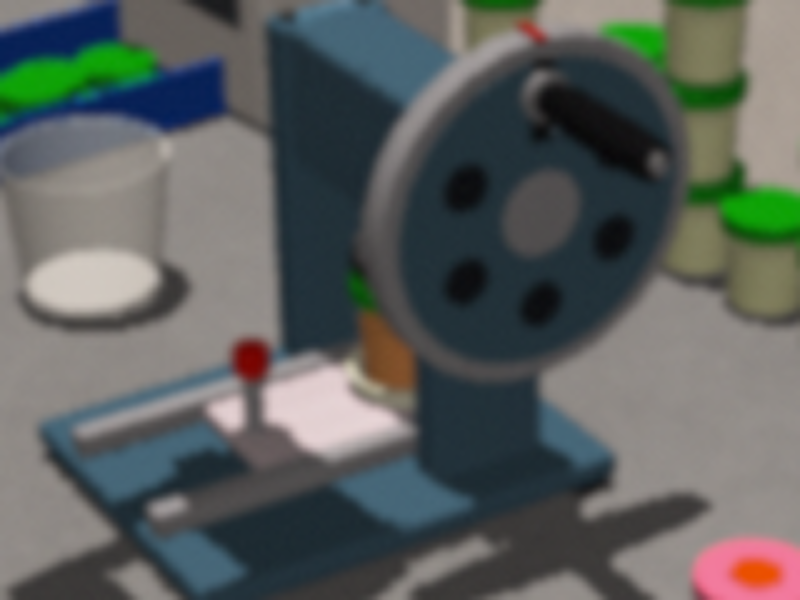

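The jar is under the ram with the nest at its stop: a second push of 12 N gave no further travel, and the red knob is at crop (250,360). The wheel mark hasn't moved, so neither has the press. Next I feel the top of the handle to find its clamped radius.

```bash
python3 - <<'E'
from h import *
H=np.array([.615,-.0777,0])-.012*PY
o=q(-PZ,PX)
env.movel([.48,-.0,.36],velocity=.4)
env.reach(H+[0,0,.30],o);st()
print(env.movel(H+[0,0,.262],velocity=.15,guard=7))
print(env.movel(H+[0,0,.215],velocity=.03,guard=5));s=st()
print('handle axis z',s['position'][2]+.032-.0115)
env.movel(H+[0,0,.30],velocity=.2)
E
python3 - <<'E'
from h import *
ax=np.array([.615,-.0777,.2]);h=.0505
for th in(15,25,35):
  xd=np.sin(np.radians(th))*PY-np.cos(np.radians(th))*PZ;o=q(xd,PX)
  js=[kinematics.ik(ax+.065*(np.sin(a)*PX+np.cos(a)*PZ)-.012*PY+xd*h,o) for a in np.linspace(0,2*np.pi,13)]
  print(th,[None if j is None else np.round(j,2).tolist() for j in js[::3]])
E
```

```text
25.27 [ 0.6138 -0.0887  0.3002] F [-0.4  0.3  0.2] gap -0.002
False
True
 26.47 [ 0.6143 -0.0898  0.2439] F [-0.3  0.1  7. ] gap -0.003
handle axis z 0.2643860180415441
15 [[-0.43, 0.54, 1.15, 0.25, 1.55, -0.35], [-0.4, 0.73, 0.99, 0.25, 1.5, -0.33], [-0.43, 0.64, 1.32, 0.26, 1.27, -0.42], [-0.47, 0.44, 1.47, 0.25, 1.34, -0.44], [-0.43, 0.54, 1.15, 0.25, 1.55, -0.35]]
25 [[-0.49, 0.56, 1.14, 0.4, 1.61, -0.41], [-0.45, 0.76, 0.98, 0.41, 1.56, -0.39], [-0.49, 0.67, 1.31, 0.41, 1.36, -0.52], [-0.53, 0.47, 1.46, 0.4, 1.42, -0.54], [-0.49, 0.56, 1.14, 0.4, 1.61, -0.41]]
35 [[-0.54, 0.59, 1.15, 0.55, 1.68, -0.46], [-0.5, 0.79, 0.97, 0.56, 1.63, -0.44], [-0.54, 0.71, 1.29, 0.55, 1.45, -0.6], [-0.59, 0.51, 1.45, 0.53, 1.51, -0.62], [-0.54, 0.59, 1.15, 0.55, 1.68, -0.46]]
```

The handle axis is at z 0.2644, giving a radius of 64.4 mm; the cameras gave 65. Now I grip it and turn the first part with radial force feedback.

```bash
cat > turn.py <<'E'
from h import *
import json,sys
th=np.radians(25);xd=np.sin(th)*PY-np.cos(th)*PZ;O=q(xd,PX);h=.0505;r=.0644
def rhat(a): return np.sin(a)*PX+np.cos(a)*PZ
def pose(c,a): return c+r*rhat(a)-.012*PY+xd*h
def go(c,base,a0,a1,step=10,v=.08,lim=16):
    for a in np.radians(np.arange(a0+step,a1+.1*np.sign(step),step)):
        env.movel(pose(c,a),velocity=v)
        s=monitor.sense();F=s['contact_force']-base;fr=F@rhat(a);ft=F@(np.cos(a)*PX-np.sin(a)*PZ)
        print(round(np.degrees(a)),'t%.1f'%s['clock'],'Fr%.1f Ft%.1f Fy%.1f'%(fr,ft,F@PY),'gap%.3f'%s['finger_gap'],'c',((c-C0)*1e3).round(1)[[0,2]],'err',((s['position']-pose(c,a))*1e3).round(1))
        c=c+np.clip(.00012*fr,-.0008,.0008)*rhat(a)
        if abs(fr)>lim: print('STOP');break
    json.dump([c.tolist(),base.tolist(),float(np.degrees(a))],open('st.json','w'))
C0=np.array([.615,-.0777,.2])
E
python3 - <<'E'
from turn import *
env.reach(pose(C0,0)-.09*xd,O);env.release();env.hold(.1)
base=st()['contact_force']
print(env.movel(pose(C0,0),velocity=.12,guard=8));st()
env.close_gripper(30);env.hold(.1);st('grip')
go(C0,base,0,60)
E
```

```text
28.26 [ 0.6122 -0.1063  0.3002] F [ 0.3 -0.5  0.5] gap 0.998
False
 29.16 [ 0.6162 -0.0688  0.2194] F [ 0.4  0.3 -0.1] gap 0.999
grip 29.85 [ 0.616  -0.0687  0.2187] F [-0.  -2.7 -0. ] gap 0.257
10 t30.1 Fr-0.4 Ft2.9 Fy-2.7 gap0.256 c [0. 0.] err [ 0.4 -0.3 -0.2]
20 t30.4 Fr-1.8 Ft2.6 Fy-3.6 gap0.254 c [-0. -0.] err [ 0.1 -0.3 -0.2]
30 t30.7 Fr-1.0 Ft3.6 Fy-3.9 gap0.258 c [-0.1 -0.3] err [ 0.1 -0.3 -0.2]
40 t31.0 Fr0.4 Ft3.8 Fy-4.3 gap0.258 c [-0.1 -0.4] err [ 0.1 -0.3 -0.3]
50 t31.3 Fr-0.1 Ft3.4 Fy-4.0 gap0.259 c [-0.1 -0.3] err [ 0.1 -0.3 -0.6]
60 t31.6 Fr-0.8 Ft3.7 Fy-4.2 gap0.258 c [-0.1 -0.3] err [ 0.1 -0.3 -0.7]
```

```bash
cat >> h.py <<'E'
def reds(F,box=(290,120,100,100)):
  x,y,w,hh=box
  hsv=cv2.cvtColor(F['frame'],cv2.COLOR_RGB2HSV);m=cv2.inRange(hsv,(0,110,60),(8,255,255))|cv2.inRange(hsv,(172,110,60),(180,255,255))
  n,l,t,c=cv2.connectedComponentsWithStats(m);return [(c[i].round(1).tolist(),int(t[i,4])) for i in range(1,n) if t[i,4]>2 and x<c[i][0]<x+w and y<c[i][1]<y+hh]
E
python3 - <<'E'
from turn import *
s=grab('side');t=grab('top')
print(reds(s),reds(t))
for a in(0,60): 
  P=[C0+.048*PY+.009*PY+.095*rhat(np.radians(a))];print(a,proj(s,P),proj(t,P))
E
```

```text
[] [([318.0, 138.2], 8)]
0 [[335.89950434 136.38234257]] [[313.42033669 159.92901203]]
60 [[362.43555948 146.76115773]] [[317.69875889 137.64370912]]
```

The mark is at top (318.0,138.2) against (317.7,137.6) predicted for 60°, so the wheel is following. I'll carry on round.

Run:
```python
from turn import *
c,b,a=json.load(open('st.json'));go(np.array(c),np.array(b),60,210)
```

```text
70 t32.0 Fr-0.7 Ft2.4 Fy-4.0 gap0.261 c [-0.2 -0.4] err [ 0.1 -0.3 -0.9]
80 t32.3 Fr0.2 Ft2.1 Fy-3.7 gap0.261 c [-0.3 -0.4] err [-0.  -0.3 -1. ]
90 t32.6 Fr-0.6 Ft1.0 Fy-4.2 gap0.260 c [-0.3 -0.4] err [-0.  -0.2 -0.5]
100 t32.9 Fr0.8 Ft0.8 Fy-4.7 gap0.264 c [-0.3 -0.4] err [ 0.1 -0.3 -0.2]
110 t33.2 Fr0.4 Ft-0.2 Fy-5.6 gap0.257 c [-0.2 -0.4] err [ 0.2 -0.3 -0.1]
120 t33.5 Fr1.4 Ft0.1 Fy-4.5 gap0.256 c [-0.2 -0.4] err [ 0.3 -0.3 -0.1]
130 t33.7 Fr2.7 Ft-2.0 Fy-4.7 gap0.259 c [-0.  -0.5] err [ 0.6 -0.3  0.1]
140 t34.0 Fr1.6 Ft-1.0 Fy-4.1 gap0.257 c [ 0.2 -0.7] err [ 0.6 -0.3  0.1]
150 t34.3 Fr2.8 Ft-1.5 Fy-4.5 gap0.259 c [ 0.3 -0.9] err [ 0.4 -0.3 -0.1]
160 t34.6 Fr2.7 Ft0.1 Fy-4.2 gap0.256 c [ 0.5 -1.2] err [ 0.1 -0.3 -0.3]
170 t34.9 Fr2.2 Ft0.3 Fy-4.3 gap0.258 c [ 0.6 -1.5] err [-0.2 -0.2 -0.4]
180 t35.2 Fr2.8 Ft2.9 Fy-4.4 gap0.254 c [ 0.7 -1.7] err [-0.6 -0.1 -0.4]
190 t35.5 Fr3.2 Ft3.6 Fy-5.3 gap0.261 c [ 0.7 -2.1] err [-1.  -0.1 -0.4]
200 t35.8 Fr1.5 Ft4.1 Fy-5.3 gap0.256 c [ 0.6 -2.4] err [-1.2 -0.  -0.3]
210 t36.1 Fr3.2 Ft7.0 Fy-5.5 gap0.251 c [ 0.5 -2.6] err [-1.4 -0.  -0.2]
```

Run:
```python
from turn import *
c,b,a=json.load(open('st.json'));go(np.array(c),np.array(b),210,340)
s=grab('side');t=grab('top');print(reds(s),reds(t))
```

```text
220 t36.4 Fr3.9 Ft7.2 Fy-5.5 gap0.258 c [ 0.3 -2.9] err [-1.4  0.  -0.1]
230 t36.7 Fr4.9 Ft5.8 Fy-6.7 gap0.258 c [ 0.  -3.3] err [-1.3  0.   0.1]
240 t37.0 Fr4.3 Ft2.5 Fy-5.6 gap0.257 c [-0.4 -3.7] err [-0.9 -0.  -0. ]
250 t37.2 Fr5.2 Ft2.0 Fy-4.4 gap0.256 c [-0.9 -3.9] err [-0.8 -0.   0.1]
260 t37.5 Fr4.4 Ft2.0 Fy-6.1 gap0.256 c [-1.4 -4.1] err [-0.7 -0.1  0.2]
270 t37.8 Fr4.3 Ft1.4 Fy-6.7 gap0.258 c [-2.  -4.2] err [-0.6 -0.1  0.3]
280 t38.1 Fr5.2 Ft0.9 Fy-5.5 gap0.256 c [-2.5 -4.2] err [-0.5 -0.1  0.4]
290 t38.4 Fr5.1 Ft2.8 Fy-5.8 gap0.261 c [-3.1 -4.1] err [-0.4 -0.1  0.5]
300 t38.7 Fr5.5 Ft0.6 Fy-5.9 gap0.255 c [-3.7 -3.9] err [-0.2 -0.1  0.6]
310 t39.0 Fr6.0 Ft1.2 Fy-6.2 gap0.257 c [-4.2 -3.6] err [-0.  -0.1  0.6]
320 t39.3 Fr4.6 Ft1.7 Fy-5.4 gap0.258 c [-4.8 -3.1] err [ 0.2 -0.2  0.7]
330 t39.6 Fr4.1 Ft1.1 Fy-5.8 gap0.253 c [-5.1 -2.7] err [ 0.3 -0.2  0.7]
340 t39.9 Fr4.8 Ft1.5 Fy-6.0 gap0.257 c [-5.4 -2.3] err [ 0.5 -0.2  0.9]
[([323.3, 141.8], 10)] [([311.9, 173.6], 14), ([372.4, 183.2], 40)]
```

Run:
```python
from turn import *
r0=[reds({'frame':cv2.imread(f'pics/{n}0.png')[:,:,::-1].copy()}) for n in('side','top')];print('start',r0)
s=grab('side');t=grab('top')
for dx in(0,-.0015,-.004):
  for a in(332,336,340):
    P=[C0+dx*PX+.057*PY+.095*rhat(np.radians(a))];print(dx,a,proj(s,P).round(1),proj(t,P).round(1))
_,b,_=json.load(open('st.json'));b=np.array(b)
c=C0+np.array([-.0015,0,-.001])
go(c,b,340,360)
env.hold(.2);s=st();print('along x from C0',(s['position']-pose(C0,0))@PX)
print(reds(grab('side')),reds(grab('top')))
```

```text
start [[([335.7, 135.6], 11)], [([313.6, 160.4], 16), ([389.3, 162.5], 6), ([373.8, 178.4], 18), ([361.0, 179.3], 3), ([367.7, 182.5], 43), ([360.5, 187.5], 13), ([371.5, 190.0], 22)]]
0 332 [[320.5 144.6]] [[311. 176.]]
0 336 [[322.6 142.9]] [[311.3 173.8]]
0 340 [[324.7 141.4]] [[311.7 171.5]]
-0.0015 332 [[320.  144.7]] [[310.9 176.6]]
-0.0015 336 [[322.1 143.1]] [[311.3 174.3]]
-0.0015 340 [[324.2 141.6]] [[311.6 172. ]]
-0.004 332 [[319.1 144.9]] [[310.8 177.4]]
-0.004 336 [[321.2 143.3]] [[311.1 175.1]]
-0.004 340 [[323.3 141.8]] [[311.5 172.8]]
350 t40.4 Fr5.3 Ft1.2 Fy-4.9 gap0.258 c [-1.5 -1. ] err [ 0.6 -0.1  0.9]
360 t40.7 Fr4.2 Ft2.5 Fy-3.9 gap0.259 c [-1.6 -0.4] err [ 0.5 -0.1  0.4]
 40.9 [ 0.6146 -0.0685  0.2187] F [ 2.3 -4.9  3.7] gap 0.255
along x from C0 -0.00123956466827638
[([335.2, 135.2], 6)] [([313.7, 160.2], 15), ([373.0, 176.2], 8)]
```

Run:
```python
from turn import *
p=monitor.sense()['position']
env.release();env.hold(.1);st()
env.movel(p-.12*xd,velocity=.2);env.movel(p-.12*xd+[-.15,-.12,.05],velocity=.3);st()
s=grab('side');t=grab('top')
print(reds(s),reds(t))
from turn import *
def diff(A,n,box):
  B=cv2.imread(f'pics/{n}0.png')[:,:,::-1];x,y,w,h=box
  a=A[y:y+h,x:x+w].astype(np.float32).mean(2);b=B[y:y+h,x:x+w].astype(np.float32).mean(2)
  return cv2.phaseCorrelate(b,a,cv2.createHanningWindow((w,h),cv2.CV_32F))
print('bridge shift top',diff(t['frame'],'top',(238,142,74,40)))
print('base side',diff(s['frame'],'side',(240,205,110,45)))
a=cv2.resize(s['frame'][125:245,245:405,::-1],(800,600),interpolation=cv2.INTER_CUBIC);cv2.imwrite('pics/fin.png',a)
```

```text
41.73 [ 0.6143 -0.0684  0.2182] F [0.1 0.1 0. ] gap 0.998
 43.29 [ 0.4603 -0.2381  0.3768] F [ 0.4  0.4 -0.3] gap 0.999
[([336.2, 136.1], 8)] [([313.7, 160.2], 15), ([389.3, 162.5], 6), ([362.8, 176.0], 5), ([372.0, 175.8], 5), ([367.6, 182.2], 44), ([359.4, 181.0], 5), ([374.8, 184.8], 24), ([360.8, 188.2], 11), ([367.7, 191.5], 10)]
bridge shift top ((0.7162292586682639, 0.20827817129988446), 0.7952049922943115)
base side ((66.78396444216186, 54.85851478553129), -0.002178767522176107)
```

View pics/fin.png

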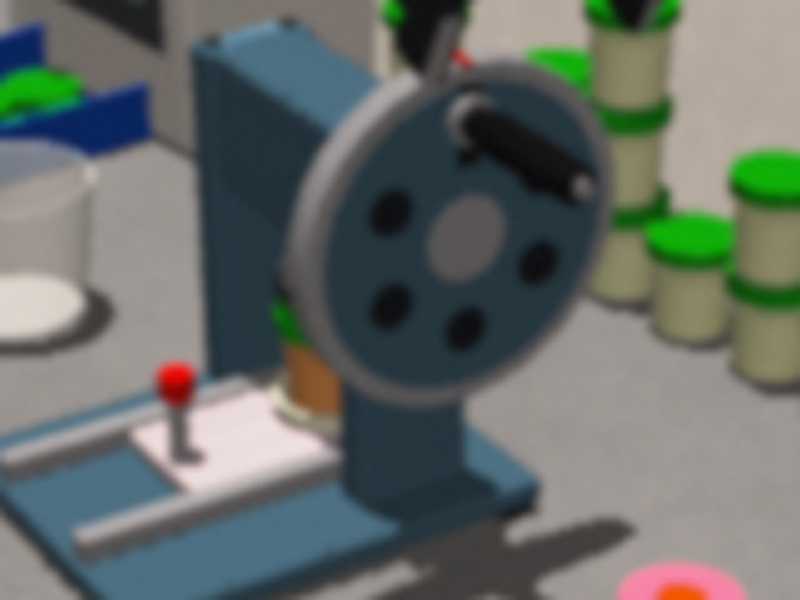

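The mark is back at the top, the jar is under the ram and the nest is in. I'll move the arm clear and do unobstructed numeric checks of the mark, press shift and lid height.

Run:
```python
from turn import *
env.movel(monitor.sense()['position']+[-.05,-.08,.05],velocity=.3)
env.reach([.05,-.40,.38],down(0)) ;st()
s=grab('side','endS');t=grab('top','endT')
print('mark',reds(s)[:2],reds(t)[:2])
def diff(A,n,box):
  B=cv2.imread(f'pics/{n}0.png')[:,:,::-1];x,y,w,h=box
  a=A[y:y+h,x:x+w].astype(np.float32).mean(2);b=B[y:y+h,x:x+w].astype(np.float32).mean(2)
  return np.round(cv2.phaseCorrelate(b,a,cv2.createHanningWindow((w,h),cv2.CV_32F))[0],2)
for nm,b in(('bridge',(236,140,76,46)),('wheel+handle',(306,136,50,70)),('bed R',(290,180,24,62)),('bed L',(234,180,24,62)),('control scale',(460,155,70,85)),('jars',(360,145,90,105)),('bottle/tub',(165,155,55,90)),('spatula',(325,205,25,75))):print('top',nm,diff(t['frame'],'top',b))
for nm,b in(('wheel',(300,130,72,82)),('bedfront',(262,235,60,22)),('bedrear',(310,205,50,40)),('control',(450,310,150,80))):print('side',nm,diff(s['frame'],'side',b))
u=cv2.resize(cv2.imread('pics/under.png'),(160,120),interpolation=cv2.INTER_AREA)[:,:,::-1]
for nm,im in(('before',u),('after',s['frame'][130:250,230:390])):
  g=cv2.inRange(cv2.cvtColor(np.ascontiguousarray(im),cv2.COLOR_RGB2HSV),(50,120,40),(75,255,255))[40:70,60:90]
  ys,xs=np.nonzero(g);print(nm,len(ys),ys.mean()+170,xs.mean()+290,ys.min()+170,ys.max()+170)
  print([im[k,73].tolist() for k in range(50,72,1)])
```

```text
45.26 [ 0.0508 -0.4001  0.38  ] F [-0.9  0.1 -0.7] gap 0.999
mark [([336.1, 135.4], 10)] [([313.7, 160.2], 15), ([389.3, 162.5], 6)]
top bridge [0.05 0.16]
top wheel+handle [ 0.03 -0.18]
top bed R [-0.13 -0.15]
top bed L [-0.   -0.05]
top control scale [ 0.01 -0.  ]
top jars [ 0.13 -0.04]
top bottle/tub [-0.02 -0.01]
top spatula [0.35 0.6 ]
side wheel [ 0.07 -0.16]
side bedfront [-0.15  0.03]
side bedrear [ 0.06 -0.03]
side control [ 0.07 -0.06]
before 31 187.6451612903226 301.4516129032258 184 191
[[72, 70, 71], [69, 66, 67], [64, 61, 61], [58, 55, 56], [52, 51, 50], [47, 54, 45], [42, 61, 41], [37, 69, 35], [28, 76, 26], [22, 78, 21], [21, 75, 18], [40, 72, 24], [71, 71, 32], [93, 68, 36], [102, 67, 38], [101, 66, 39], [100, 66, 40], [99, 66, 41], [102, 68, 43], [104, 72, 46], [107, 75, 49], [106, 75, 51]]
after 37 188.67567567567568 301.43243243243245 184 192
[[83, 80, 81], [81, 78, 78], [74, 72, 73], [66, 63, 63], [60, 61, 59], [55, 62, 52], [51, 70, 49], [43, 75, 41], [33, 82, 31], [24, 89, 22], [20, 93, 18], [16, 89, 14], [28, 87, 18], [58, 83, 26], [91, 79, 36], [111, 78, 45], [115, 77, 47], [115, 77, 47], [117, 79, 49], [121, 83, 54], [123, 87, 57], [122, 87, 60]]
```

All the checks agree, so I'm handing in.

```bash
python3 -c "
from h import *
st();job.hand_in()"
```

```text
45.36 [ 0.0507 -0.4002  0.3799] F [ 0.6 -0.3 -0.7] gap 1.0
the job is handed in; nothing more can be done
```

The job is done and handed in at 45.4 s: the amber jar stands in the nest under the raised ram, and the lid looks fully home. I set the jar in the nest, pushed the nest in to its stop, and turned the flywheel one full turn by its handle (top moving away from the robot).

**Last checks:**
- **Flywheel:** the red mark is back within 0.2 px (top view) and 0.4 px (side view) of where it started, which is about half a degree.
- **Lid:** its lower edge dropped about 1.5 px in the side view, which matches the 5 mm it had to go.
- **Nest:** pushing again with a 12 N limit moved it no further. Its knob measured about 2 mm short of where the stop should be, which I put down to measurement error.
- **Press:** it moved no more than about 0.2 px, roughly half a millimetre. An earlier reading of 0.7 px was gone once the arm was out of the way.

**Disagreements:**
- **Finger length:** the real fingertips end about 32 mm short of the reported TCP. I felt this on the bench and allowed for it afterwards, but by then the jar had been gripped by its lid instead of its cup. It seated on the nest floor at the right height anyway.
- **Radial force:** 4–6 N of outward force on the handle persisted in the last third of the turn. That is well below the 20 N that would shift the press.
- **Spatula:** the image around it differed by about 0.7 px. The arm was never sent near it, so I take this to be shadow, but I did not check further.

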